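# Try out a second-hand gate lock with its knob and its key

### The job

Check the gate lock on the wooden board before it goes on sale: first draw its sprung bolt back to the stop with the knob and let it spring out again; then fetch the square-headed key from the key block, push it fully home in the cylinder, working it past the sticky pins, and turn it a quarter turn clockwise so that the bolt is drawn in. Finish while still gripping the key and holding it turned, with the bolt held back by the key alone; leave the other two keys and everything else on the table where they are.

Things in the scene. Friction and masses are not known exactly. Their poses are not given: they have to be found in the camera images.
- lock: the gate lock's wooden board (125 in x, 240 in y, 38 high), bolted to the table; origin at its underside's centre, z up. On it lies the lock's grey steel case (95 in x, 150 in y, 36 high, its top 74 above the table) with knob and cylinder on top; the knob is 60 from the cylinder in +y while the bolt is out.
- knob (a point): centre of the lock's steel draw knob: 22 across on an 8 thick stem, its top 26 above the case top; this point is 18 above the case top. It moves with the bolt. Axes as the lock's: z up, +y = the direction in which the knob is drawn (along the lock, away from the bolt's tongue).
- bolt_joint (a joint): the sprung latch bolt with its knob: 0 = sprung fully out, 0.016 m = knob at its stop. The spring pushes it out with about 4 N at 0 and 7 N at the stop. The turned key draws it to 0.015 m.
- bolt: the latch bolt and the knob as one part (its origin is at the underside of the board's centre when the bolt is out, and it moves with the bolt)
- keyway (a point): centre of the keyway's mouth, in the face of the brass cylinder (33 across, its face 5 above the case top, 79 above the table). It turns with the plug. z points up out of the keyway, x along its width, which at rest is the lock's x. Keyway 10.2 wide (x), 4.2 across (y), 29 deep, mouth bevelled by 2.5 all round.
- pins (a point): midway between two pairs of sprung, sticky pins inside the keyway, 10 and 18 below the face, on its flat sides. A straight push past a pair takes 10 to 25 N; a light push (5 to 12 N) gets past while the key is rocked to and fro about its length by some 10 degrees either way, a few times. Axes as the keyway's.
- plug_joint (a joint): turn of the cylinder's plug, rad: 0 = at rest, 1.571 = a quarter turn clockwise seen from above, at the stop. The bolt's spring turns it back when the key is let go; turning takes up to about 0.1 N m. The key has about 8 degrees of play in the keyway, so the hand turns 10 to 20 degrees further than the plug.
- key_block: pale wooden key block, 58 in x, 160 in y, 40 high, fixed; origin at its underside's centre. Three slots 52 apart along y hold three keys, heads upward and wide along y, in any order.
- key_head (a point): centre of the square-cornered black plastic head (tallest of the three) of the gate lock's key: 10 thick (x), 30 wide (y), 40 high (z, away from the blade). The key stands blade down in any of the key block's slots, the head's underside on the block's top, so this point is 60 above the table. 30 g.
- key_tip (a point): end of the same key's steel blade, 51 below the head's centre: blade 31 long, 9 wide (y), 3 thick (x), rounded end; reversible, goes in either way round. Fully home it stands on the keyway's floor, 29 below the cylinder's face, the head's underside 2 above the face.
- key: the same key as a whole, its origin at the underside of the head's centre, where the blade begins; axes as at the head's centre
- round_key: another key in the block: round black head 28 across and 9 thick, its top 30 above the block; origin at the underside of its head. Not to be moved
- tee_key: another key in the block: T-shaped black head, bar 36 wide, its top 25 above the block; origin at the underside of its head. Not to be moved
- padlock: brass padlock lying flat, about 75 x 46 x 18 with its shackle; a bystander beside the lock board (origin at its underside; not to be moved)
- butt_hinge: opened steel butt hinge lying flat, about 70 x 76 x 9; a bystander beside the key block (origin at its underside; not to be moved)
- tin: closed round tin, 75 across and 40 high; a bystander behind the key block (origin at its underside; not to be moved)
- washer_tub: open white plastic tub of black rubber washers, 100 x 130 x 55; a bystander (origin at its underside; not to be moved)
- nail_carton: open cardboard carton of nails, 120 x 100 x 65; a bystander (origin at its underside; not to be moved)
- screw_carton: open cardboard carton of short nails and pins, 100 x 120 x 60; a bystander (origin at its underside; not to be moved)
- screwdriver: screwdriver with black handle, 200 long, lying flat; a bystander (origin at its underside; not to be moved)

How it is judged:
By the outcome, as a careful person would: the job done as asked, in the order asked, and still so for the second after the job is handed in, while the arm keeps its last pose, push and grip.
It also fails if it takes over 72 s, if anything falls off the work surface, if the arm or the gripper's body presses on something with over 40 N, if the wrist force passes 120 N, or if a joint passes its speed limit or range.

### The arm

A 6-joint arm with a two-finger parallel gripper is mounted at the origin on the work surface. World frame = base frame: x ahead of the robot, y to its left, z up, the work surface at z = 0. Lengths are in m, angles in rad, forces in N, time in s.
With the tool pointing down it reaches from about 0.325 to 0.85 m from the base axis. Payload 15.5 kg.
Tool frame: the origin (TCP) lies on the front face of the gripper's body, between the roots of the fingers; the fingertips stand ahead of it and the grasp point (between the pads) lies 60 mm ahead of it (env.nose_length is the x of the fingertips in the tool frame, in m); x points along the fingers, y is the direction in which the jaws open and shut, and the axes are right-handed (so a half turn about x gives the same grasp; the last joint's range is limited). The gripper opens to 91 mm and grips with 3 to 60 N. Pads are 32 mm wide; open, the fingers measure 118 mm over their backs; the gripper's body (76 mm by 178 mm) begins 60 mm behind the grasp point.
Start: joints at [-1.319, 0.494, 1.345, -0, 1.302, -0.096], TCP at [0.212, -0.588, 0.292] pointing down, gripper open.
Joint ranges: [-2.91, 2.91], [-0.82, 2.16], [0.22, 2.67], [-1.22, 4.37], [0.12, 2.79], [-3.08, 3.08]. Speed limits (rad/s): [1.89, 1.89, 2.57, 3.01, 3.01, 3.01].

### API

Orientations are given as a unit quaternion [x, y, z, w].
In Python, from cell import env gives the robot as it stands. Calls block until the motion is done:
- env.move_pose(position, orientation): joint-space move of the TCP to a pose.
- env.move_l(position, rate=0.15, ori=None, guard=None): straight line of the TCP; ori=None keeps the orientation; rate is the mean speed in m/s. With guard (N) it stops when the force on the tool has changed by that much, and returns True; else False.
- env.set_joints(angles): joint-space move.
- env.command_gripper(opening, grip_force=None): opening from 0.0 (shut) to 1.0 (fully open); grip_force is the grip in N (None keeps the last); returns when the fingers have stopped.
- env.wait(seconds).
- env.inverse_kinematics(position, orientation): joint angles nearest the present ones, or None.
- env.read_state(): the state.
- env.snapshot(name): name is "scene" or "top" or "wrist"; returns a dict with "pixels" (384x512x3 uint8, red, green, blue), "camera_matrix" (3x3 intrinsics, pixels), "R" (3x3) and "t" (3): a world point X has camera coordinates R X + t; the wrist camera has in their place "mount" (4x4, takes a point from camera to tool coordinates, whose origin is the TCP and whose axes are the tool frame's). Camera axes: x right, y down, z forward; pixel columns grow to the right and rows downward; lengths in m; the calibration is good to about 2 mm. A picture is of the moment at which its call begins: read the wrist's pose just before it. There is no depth.
A pose or a line that the arm cannot do raises env.MotionError and nothing moves.
- env.job_done(): hands the job in, once; it reports no verdict.
Trained networks look in a picture, given as the dict that the camera call returned (one of the last four; its "shot" number tells which), for a name from the list of things; names that differ only in an ending like _2 or _b are one class to them, and where a whole thing is asked for, a point or a joint stands for the part that bears it (a point fixed in the world has none). Each returns a list of dicts, best first, with "conf" (0 to 1); they miss things now and then, are a little off and sometimes report something else, mostly with a low value. They report only what shows in the picture. A call takes as long as a camera call.
- env.silhouettes(picture, thing): "region" (384x512 bool, what is visible of it) and "rect" ([left, top, right, bottom] in pixels, round what is visible of it).
- env.pinpoint(picture, thing): "pixel" ([column, row] in pixels: a listed point, or the origin of a listed thing).
The state is a dict: "clock": time; "q": joint angles; "joint_velocities": joint speeds; "tau": joint torques, N m; "tool_pos": TCP position; "ee_rot": TCP orientation; "ft_force": force on the tool from outside, world axes, zero at the start; "torque": the same for the moment, N m; "grip_width": opening from 0.0 (shut) to 1.0 (fully open).
Only numpy, scipy, OpenCV 4.12 (cv2) and the standard library are available. Lean on these libraries where they do the work, as an engineer would, in place of code of your own. Each camera call takes 0.05 s, during which the arm holds its last target. There are 200 camera calls.

## Working session

There is one attempt and no reset: what is moved stays moved. The work goes in short steps, each a Python script; the robot and the scene stay as the last script left them, time stands still between calls to the robot, and variables do not carry over. Pictures are saved under pics/ and viewed, about 8 in all and at most 12, crops included, and the job is handed in when it is done.

```bash
mkdir -p pics; ls
cat > h.py <<'E'
import numpy as np, cv2
from cell import env
from scipy.spatial.transform import Rotation as Rn
def ray(p,px,pose=None):
    K=p["camera_matrix"]; d=np.linalg.inv(K)@[px[0],px[1],1]
    if "mount" in p:
        M=np.array(p["mount"]); s=pose; Rt=Rn.from_quat(s["ee_rot"]).as_matrix()
        o=Rt@M[:3,3]+s["tool_pos"]; return o,Rt@M[:3,:3]@d
    R=np.array(p["R"]); return -R.T@p["t"],R.T@d
def atz(p,px,z,pose=None):
    o,d=ray(p,px,pose); return o+d*(z-o[2])/d[2]
def snap(name):
    s=env.read_state(); return env.snapshot(name),s
def save(p,n,crop=None,f=1):
    im=p["pixels"][:,:,::-1]
    if crop: im=im[crop[1]:crop[3],crop[0]:crop[2]]
    cv2.imwrite("pics/"+n,cv2.resize(np.ascontiguousarray(im),None,fx=f,fy=f,interpolation=cv2.INTER_CUBIC))
E
python3 - <<'E'
from h import *
for n in("top","scene"):
    p,s=snap(n); save(p,n+"0.png")
    print(n,np.round(ray(p,(256,192))[0],3))
    for t,z in dict(lock=0,knob=.092,keyway=.079,key_block=0,key_head=.06,key=.04,round_key=.04,tee_key=.04,padlock=0,tin=0).items():
        for r in env.pinpoint(p,t)[:2]: print(t,round(r["conf"],2),np.round(r["pixel"]),np.round(atz(p,r["pixel"],z),4))
s=env.read_state();print(s["ee_rot"],s["grip_width"],s["ft_force"],s["clock"],env.nose_length)
E
```

```text
pics
top [0.418 0.026 1.448]
lock 0.9 [322. 209.] [ 0.512  -0.1847  0.    ]
knob 0.39 [319. 214.] [ 0.4905 -0.1639  0.092 ]
knob 0.35 [271. 135.] [ 0.7418 -0.0142  0.092 ]
keyway 0.37 [340. 204.] [ 0.5224 -0.2313  0.079 ]
key_block 0.77 [192. 197.] [0.5542 0.2485 0.    ]
key_head 0.52 [177. 189.] [0.5748 0.2877 0.06  ]
key 0.37 [175. 194.] [0.5596 0.2972 0.04  ]
round_key 0.51 [189. 197.] [0.5518 0.2528 0.04  ]
tee_key 0.6 [207. 200.] [0.5413 0.1919 0.04  ]
padlock 0.69 [335. 245.] [ 0.3929 -0.2275  0.    ]
tin 0.59 [199. 164.] [0.6665 0.2261 0.    ]
scene [1.319 0.523 0.675]
lock 0.67 [212. 180.] [ 0.5126 -0.1876  0.    ]
knob 0.43 [217. 158.] [ 0.5148 -0.1598  0.092 ]
knob 0.21 [198. 149.] [ 0.4998 -0.2517  0.092 ]
keyway 0.18 [301. 255.] [0.7452 0.2686 0.079 ]
key_block 0.96 [322. 231.] [0.5516 0.239  0.    ]
key_block 0.15 [338. 242.] [0.5682 0.2934 0.    ]
key_head 0.64 [340. 225.] [0.5714 0.2942 0.06  ]
key 0.67 [341. 230.] [0.5679 0.2958 0.04  ]
key 0.44 [303. 252.] [0.6965 0.2517 0.04  ]
round_key 0.52 [327. 221.] [0.5508 0.2503 0.04  ]
tee_key 0.45 [313. 210.] [0.5256 0.1944 0.04  ]
tin 0.74 [304. 254.] [0.6607 0.2396 0.    ]
[-0.69650115 -0.12199321  0.69650451 -0.12200521] 0.9971459115826291 [ 0.17912175 -0.18119417 -0.66069692] 1.1 0.0783
```

View pics/top0.png

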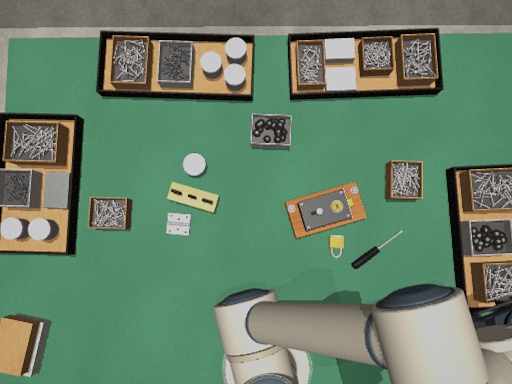

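View pics/scene0.png

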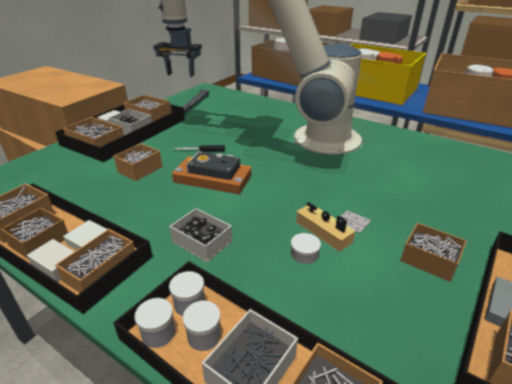

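Top view shows the lock with its knob at about (319,212) and cylinder at (337,206). The key block holds three keys, with the tall head at the left (+y) end, near (177,189). Next I look at both from close by.

```bash
cat >> h.py <<'E'
def quat(a):  # tool down, jaw axis at yaw a
    c,s=np.cos(a),np.sin(a)
    return Rn.from_matrix(np.array([[0,0,-1],[c,s,0],[s,-c,0]]).T).as_quat()
def q6(pos,a):
    q=env.inverse_kinematics(pos,quat(a)); return None if q is None else np.round(q,2)
def look(p,s,things):
    out={}
    for t,z in things.items():
        for r in env.pinpoint(p,t)[:2]:
            X=atz(p,r["pixel"],z,s); out.setdefault(t,X); print(t,round(r["conf"],2),np.round(r["pixel"],1),np.round(X,4))
    return out
E
python3 - <<'E'
from h import *
p,s=snap("top"); print(np.round(env.snapshot("wrist")["mount"],3))
for t,z in(("lock",.03),("key_block",.04)):
    r=env.silhouettes(p,t)[0]["region"]; v,u=np.nonzero(r)
    pts=np.array([atz(p,(a,b),z)[:2] for a,b in zip(u,v)],np.float32); print(t,cv2.minAreaRect(pts))
for a in np.radians([-165,-75,15,105]): print(q6([.5,-.18,.3],a),q6([.57,.29,.2],a))
E
```

```text
[[ 0.001 -0.261  0.965 -0.091]
 [ 1.    -0.002 -0.001 -0.001]
 [ 0.002  0.965  0.261 -0.073]
 [ 0.     0.     0.     1.   ]]
lock ((0.5116440057754517, -0.19455164670944214), (0.13221333920955658, 0.2500566840171814), 15.361738204956055)
key_block ((0.5518102645874023, 0.23844757676124573), (0.16254232823848724, 0.057571638375520706), 73.40290832519531)
[-0.46  0.35  1.56 -0.    1.22  2.42] [ 0.38  0.61  1.41 -0.    1.12 -3.03]
[-0.46  0.35  1.56 -0.    1.22  0.85] [ 0.38  0.61  1.41 -0.    1.12  1.69]
[-0.46  0.35  1.56 -0.    1.22 -0.72] [ 0.38  0.61  1.41 -0.    1.12  0.12]
[-0.46  0.35  1.56 -0.    1.22 -2.29] [ 0.38  0.61  1.41 -0.    1.12 -1.46]
```

Run:
```python
from h import *
env.move_pose([.502,-.19,.30],quat(np.radians(15.4)))
p,s=snap("wrist"); save(p,"w1.png",f=1.4)
o=look(p,s,dict(lock=0,knob=.092,keyway=.079))
d=o["knob"]-o["keyway"]; print(np.hypot(*d[:2]),np.degrees(np.arctan2(-d[0],d[1])),s["tool_pos"],s["clock"])
r=env.silhouettes(p,"lock")[0]["region"]; v,u=np.nonzero(r)
print(cv2.minAreaRect(np.array([atz(p,(a,b),.05,s)[:2] for a,b in zip(u[::7],v[::7])],np.float32)))
```

```text
lock 0.84 [265.4 171.2] [ 0.5111 -0.1935  0.    ]
lock 0.72 [264.  156.4] [ 0.5046 -0.1764  0.    ]
knob 0.77 [264.2 159.1] [ 0.5001 -0.1653  0.092 ]
keyway 0.63 [262.9 212.8] [ 0.5143 -0.2205  0.079 ]
0.05695718728782844 14.385008437514582 [ 0.5018949  -0.19084999  0.2999828 ] 3.0917
((0.5042447447776794, -0.18069744110107422), (0.12065081298351288, 0.21223367750644684), 16.427589416503906)
```

View pics/w1.png

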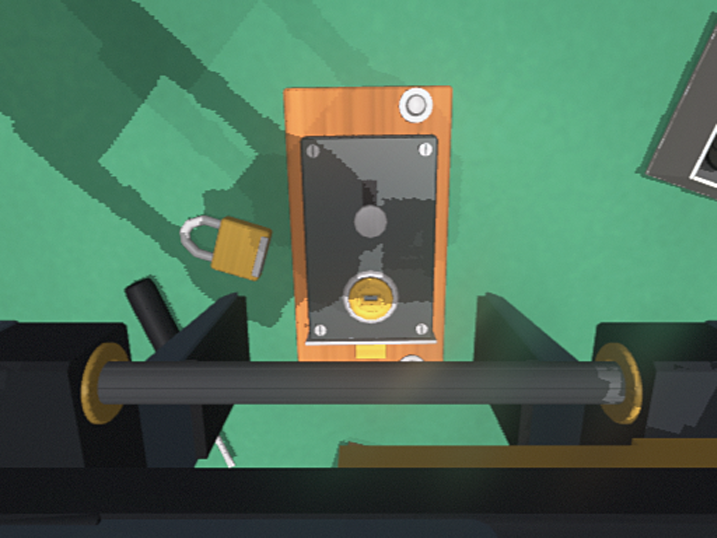

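The wrist view shows the knob at about (264,158) and the keyway at (264,213), in the 512-pixel frame. The yaw of about 15° agrees with the top view. Now I draw the bolt.

Run:
```python
from h import *
a=np.radians(15); Y=np.array([-np.sin(a),np.cos(a),0])
k=np.array([.4995,-.1645,0]); Q=quat(a)
print(env.move_l([k[0],k[1],.22],.2,ori=Q), env.move_l([k[0],k[1],.158],.08,guard=8))
st=lambda n:(lambda s:print(n,np.round(s["tool_pos"],4),np.round(s["ft_force"],1),round(s["grip_width"]*91,1),s["clock"]))(env.read_state())
st("down"); env.command_gripper(0.,35); st("grip")
p0=np.array(env.read_state()["tool_pos"])
print(env.move_l(p0+Y*.019,.02,guard=16)); st("drawn")
p,s=snap("wrist"); save(p,"w2.png",(128,0,384,256),1.5)
```

```text
False False
down [ 0.4997 -0.1646  0.1584] [-0.5 -1.1  0. ] 90.8 4.8333
grip [ 0.5004 -0.1643  0.1581] [ 6.6  4.6 -5.2] 20.2 5.925
True
drawn [ 0.4962 -0.1488  0.158 ] [ 0.2 -7.1  0.4] 19.8 6.7417
```

View pics/w2.png

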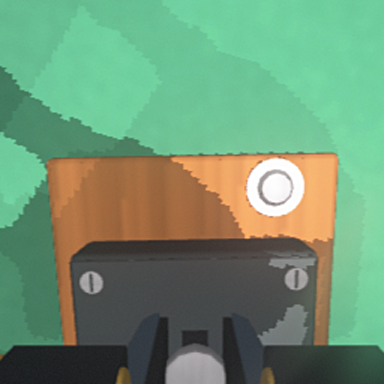

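Run:
```python
from h import *
a=np.radians(15); Y=np.array([-np.sin(a),np.cos(a),0])
st=lambda n:(lambda s:print(n,np.round(s["tool_pos"],4),np.round(s["ft_force"],1),round(s["grip_width"]*91,1),s["clock"]))(env.read_state())
p0=np.array(env.read_state()["tool_pos"])
st("0"); print(env.move_l(p0+Y*.003,.01,guard=9)); st("pull"); env.wait(.2); st("hold")
```

```text
0 [ 0.4962 -0.1489  0.158 ] [-0.1 -7.5  1.4] 19.9 6.7917
True
pull [ 0.4962 -0.1487  0.158 ] [-1.2 -6.8  1.8] 19.9 7.0083
hold [ 0.4962 -0.1488  0.158 ] [-0.6 -7.1  1.6] 19.9 7.2083
```

Run:
```python
from h import *
a=np.radians(15); Y=np.array([-np.sin(a),np.cos(a),0])
st=lambda n:(lambda s:print(n,np.round(s["tool_pos"],4),np.round(s["ft_force"],1),round(s["grip_width"]*91,1),s["clock"]))(env.read_state())
p0=np.array(env.read_state()["tool_pos"])
env.move_l(p0+Y*.0007,.01); st("stop"); env.wait(.15); st("hold")
env.command_gripper(1.); st("open")
# look at keyway from closer with the camera facing it
env.move_l([.4962,-.149,.21],.15)
env.move_pose([.512,-.215,.235],quat(np.radians(105)))
p,s=snap("wrist"); save(p,"w3.png",f=1.2); st("")
o=look(p,s,dict(knob=.092,keyway=.079))
r=env.silhouettes(p,"knob"); print([x["rect"] for x in r[:2]])
# key block
t=np.array([.569,.289,0]); ak=np.radians(163.4); z=np.array([np.sin(ak),-np.cos(ak),0])
print(z); env.move_pose(np.r_[(t)[:2],.30],quat(ak))
p,s=snap("wrist"); save(p,"w4.png",f=1.2); st("")
o=look(p,s,dict(key_block=0,key_head=.06,key=.04,round_key=.04,tee_key=.04,key_tip=.01))
```

```text
stop [ 0.4963 -0.1488  0.158 ] [-1.2 -7.8 -2.8] 19.8 7.4583
hold [ 0.4963 -0.1488  0.1581] [-0.1 -8.1 -1.6] 20.3 7.6083
open [ 0.4961 -0.1481  0.158 ] [ 0.7 -0.3 -0.2] 90.9 8.7583
 [ 0.5119 -0.2148  0.2347] [-0.7 -0.5  0. ] 91.1 10.85
knob 0.59 [326.6 207.2] [ 0.4994 -0.1633  0.092 ]
keyway 0.79 [247.3 203.9] [ 0.5162 -0.2211  0.079 ]
[[237.9, 2.8, 305.0, 95.6], [181.4, 182.5, 343.9, 224.4]]
[0.28568837 0.95832257 0.        ]
 [0.5694 0.2879 0.2998] [ 0.6 -0.3  0.5] 91.1 12.9083
key_block 0.76 [262.6 126.8] [0.5492 0.2453 0.    ]
key_head 0.86 [263.6 175.2] [0.5621 0.289  0.06  ]
key 0.55 [261.6 172.6] [0.5643 0.2898 0.04  ]
round_key 0.66 [259.4 123.3] [0.5513 0.2382 0.04  ]
tee_key 0.76 [259.7  73. ] [0.5365 0.1901 0.04  ]
```

View pics/w3.png

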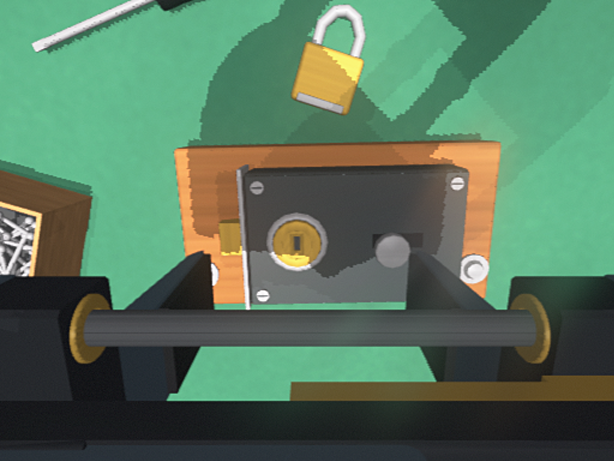

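View pics/w4.png

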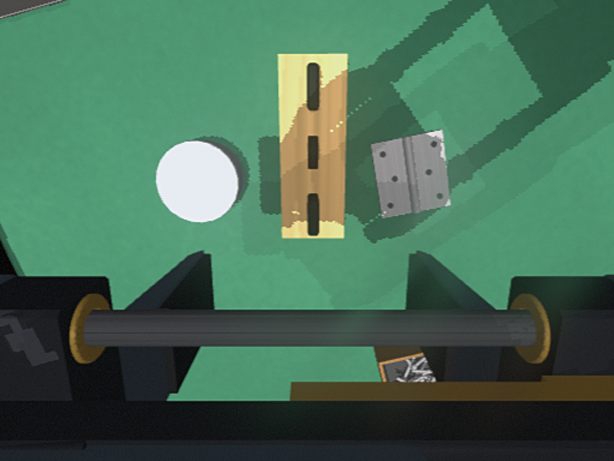

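The bolt sprang out again: the knob is back at (.4994,-.1633). In w4 the bottom (+y end) head is the square key, near (261,178) in 512-frame pixels. I take one refinement while approaching, then grasp.

Run:
```python
from h import *
st=lambda n:(lambda s:print(n,np.round(s["tool_pos"],4),np.round(s["ft_force"],1),round(s["grip_width"]*91,1),s["clock"]))(env.read_state())
ak=np.radians(163.4); Q=quat(ak)
env.command_gripper(.45)
env.move_l([.5655,.2885,.215],.2)
p,s=snap("wrist"); o=look(p,s,dict(key_head=.06,key=.04)); save(p,"w5.png",f=1.2)
r=env.silhouettes(p,"key")[0]; print(r["rect"],r["conf"])
c=((r["rect"][0]+r["rect"][2])/2,(r["rect"][1]+r["rect"][3])/2); print("top",atz(p,c,.075,s))
st("")
```

```text
key_head 0.82 [255.6 200. ] [0.567  0.2894 0.06  ]
key_head 0.21 [255.8  64.9] [0.5378 0.1934 0.06  ]
key 0.76 [259.3 196.1] [0.5648 0.2927 0.04  ]
[251.2, 175.6, 263.3, 227.7] 0.79
top [0.5648086  0.28676765 0.075     ]
 [0.5661 0.2888 0.2165] [ 0.2 -1.   1.5] 41.0 14.8667
```

View pics/w5.png

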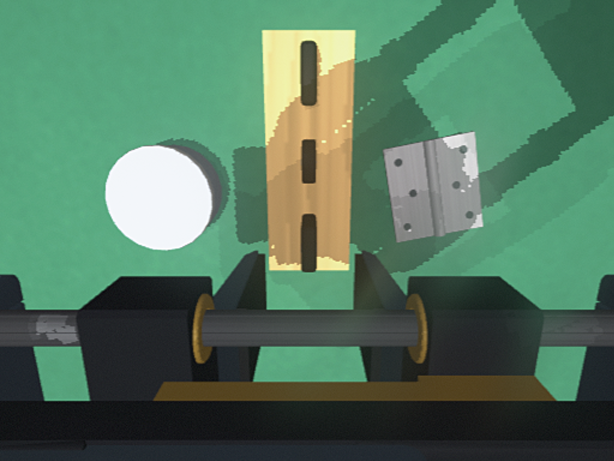

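Run:
```python
from h import *
st=lambda n:(lambda s:print(n,np.round(s["tool_pos"],4),np.round(s["ft_force"],1),np.round(s["torque"],2),round(s["grip_width"]*91,1),s["clock"]))(env.read_state())
print(env.move_l([.5658,.289,.124],.12,guard=8)); st("dn")
env.command_gripper(0.,55); st("grip")
x=env.read_state()["tool_pos"]
print(env.move_l([x[0],x[1],.165],.05), env.move_l([x[0],x[1],.26],.2)); st("up")
a=np.radians(106)
env.move_pose([.515,-.221,.235],quat(a))
p,s=snap("wrist"); save(p,"w6.png",(128,96,384,288),2.5); st("")
look(p,s,dict(keyway=.079,knob=.092,key_tip=.235-.056-.0+.004-.051-.004))
```

```text
False
dn [0.5662 0.2892 0.1247] [ 1.  -0.7  0.3] [ 0.21 -0.05 -0.07] 41.0 15.775
grip [0.5659 0.289  0.1242] [-1.1 -0.2  4. ] [0.11 0.05 0.03] 9.5 16.3583
False False
up [0.5654 0.2889 0.2589] [-0.5  0.  -0.4] [ 0.14 -0.04  0.  ] 9.4 17.95
 [ 0.5154 -0.2202  0.235 ] [-0.8 -0.  -1.1] [ 0.13 -0.18 -0.01] 9.8 19.8583
keyway 0.59 [254.9 199.7] [ 0.5152 -0.2216  0.079 ]
knob 0.66 [337.  205.1] [ 0.4985 -0.1618  0.092 ]
```

View pics/w6.png

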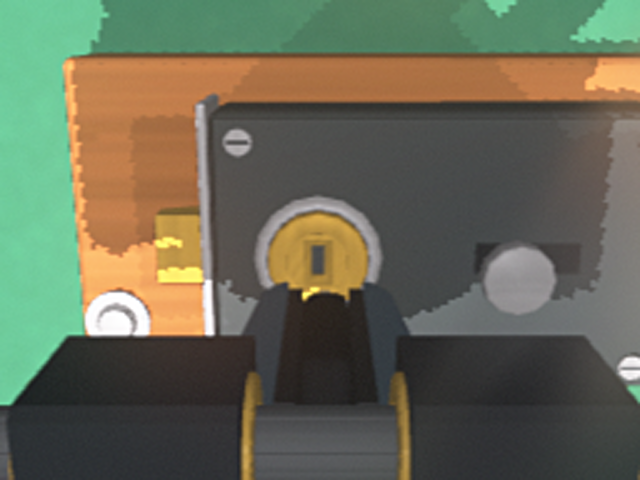

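The key is gripped squarely and the yaw of 106° matches the board. The keyway mouth is at about (255,200), and three views agree on (.5152,-.2211) within 1 mm. Now a guarded insertion.

```bash
cat >> h.py <<'E'
def st(n=""):
    s=env.read_state(); print(n,np.round(s["tool_pos"],4),"F",np.round(s["ft_force"],1),"M",np.round(s["torque"],2),round(s["grip_width"]*91,1),round(s["clock"],2))
    return s
E
python3 - <<'E'
from h import *
Q=quat(np.radians(106)); k=[.5152,-.2211]
env.move_l([*k,.200],.1,ori=Q); st("above")
print(env.move_l([*k,.187],.02,guard=6)); st("mouth")
print(env.move_l([*k,.180],.02,guard=6)); st("in")
E
```

```text
above [ 0.5153 -0.2211  0.2001] F [ 0.3 -0.6 -1.1] M [ 0.15 -0.14  0.06] 9.9 20.51
True
mouth [ 0.5155 -0.2216  0.1899] F [ 1.8 -3.7 -1.9] M [-0.98 -0.47 -0.02] 10.1 21.02
True
in [ 0.5157 -0.2218  0.1854] F [-0.6 -2.3  0.8] M [-0.45 -0.07 -0.02] 9.8 21.37
```

Run:
```python
from h import *
k=[.5156,-.2218]; z=.1850
for i in range(6):
    sg=1 if i%2==0 else -1
    z=env.read_state()["tool_pos"][2]-.0012
    g=env.move_l([*k,z],.03,ori=quat(np.radians(106+sg*10)),guard=15); st(f"{i} {g} {z:.4f}")
```

```text
0 False 0.1842 [ 0.516  -0.2223  0.1848] F [ 0.  -4.2  9.3] M [-0.91 -0.14 -0.05] 10.1 21.69
1 False 0.1836 [ 0.5158 -0.2221  0.1839] F [-0.1 -5.4  6.3] M [-1.02 -0.23 -0.02] 9.8 22.19
2 False 0.1827 [ 0.5161 -0.2223  0.1832] F [ 0.2 -5.8  7. ] M [-1.14 -0.31 -0.02] 9.4 22.69
3 False 0.1820 [ 0.5158 -0.222   0.1821] F [ 1.  -4.8  1.6] M [-1.   -0.41  0.04] 9.5 23.19
4 False 0.1809 [ 0.5159 -0.2223  0.181 ] F [ 1.1 -6.5  0.4] M [-1.53 -0.47 -0.06] 9.9 23.69
5 False 0.1798 [ 0.5157 -0.2221  0.1798] F [ 1.4 -3.7  1. ] M [-1.   -0.34  0.02] 9.7 24.19
```

Run:
```python
from h import *
k=[.5157,-.2225]
for i in range(22):
    sg=1 if i%2==0 else -1
    z=env.read_state()["tool_pos"][2]-.0014
    g=env.move_l([*k,z],.03,ori=quat(np.radians(106+sg*10)),guard=16); s=st(f"{i} {g} {z:.4f}")
    if s["tool_pos"][2]<.1668: break
```

```text
0 False 0.1784 [ 0.5158 -0.2226  0.1784] F [ 0.9 -5.5  1.6] M [-0.95 -0.39 -0.01] 9.5 24.69
1 False 0.1770 [ 0.5158 -0.2224  0.1771] F [ 1.8 -2.7  4.4] M [-0.35 -0.45  0.03] 9.6 25.19
2 False 0.1757 [ 0.5159 -0.2227  0.1759] F [ 1.1 -4.2  6.9] M [-0.68 -0.34 -0.02] 9.6 25.69
3 False 0.1745 [ 0.5156 -0.2223  0.1745] F [ 0.5 -1.6  2.4] M [-0.1  -0.43  0.  ] 9.7 26.19
4 False 0.1731 [ 0.5158 -0.2227  0.1731] F [ 1.1 -4.1  2.8] M [-0.75 -0.38 -0.02] 9.9 26.69
5 False 0.1717 [ 0.5156 -0.2223  0.1716] F [ 2.2 -0.4  0.3] M [ 0.01 -0.59  0.07] 9.8 27.19
6 False 0.1702 [ 0.5158 -0.2227  0.1703] F [ 0.8 -4.4  3.5] M [-0.76 -0.37 -0.05] 9.7 27.69
7 False 0.1689 [ 0.5157 -0.2223  0.1689] F [ 2.3 -0.2  2.6] M [-0.04 -0.5  -0.01] 9.7 28.19
8 False 0.1675 [ 0.5158 -0.2227  0.1676] F [ 1.4 -4.1  2.2] M [-0.81 -0.49 -0.06] 9.5 28.69
9 False 0.1662 [ 0.5157 -0.2223  0.1662] F [ 2.  -0.8  3.6] M [-0.01 -0.58  0.06] 9.8 29.19
```

Past both pairs. Now I centre the key and seat it on the floor, which I expect at about .165.

Run:
```python
from h import *
k=[.5157,-.2226]
env.move_l([*k,.1662],.03,ori=quat(np.radians(106))); st("centred")
for i in range(3):
    z=env.read_state()["tool_pos"][2]
    g=env.move_l([*k,z-.004],.008,guard=13); st(f"push {g}")
    if g: break
```

```text
centred [ 0.5156 -0.2225  0.1661] F [ 3.2 -1.7 -0.5] M [-0.16 -0.71 -0.  ] 9.7 29.52
push True [ 0.5157 -0.2225  0.1645] F [-1.2  0.7  8.7] M [ 0.27  0.09 -0.01] 9.5 29.87
```

Run:
```python
from h import *
z=.1643; k=[.5157,-.2226]
for d in (15,30,45,60,75,88,95,100,104):
    env.move_l([*k,z],.03,ori=quat(np.radians(106-d))); st(d)
p,s=snap("wrist"); save(p,"w7.png",f=1.2)
look(p,s,dict(knob=.092))
p,s=snap("top"); look(p,s,dict(knob=.092))
```

```text
15 [ 0.5158 -0.2225  0.1646] F [2.5 2.8 8.4] M [ 0.38 -0.49  0.  ] 10.2 30.27
30 [ 0.5158 -0.2222  0.1646] F [1.9 3.7 8.9] M [ 0.88 -0.64  0.06] 9.7 30.68
45 [ 0.5159 -0.222   0.1646] F [2.5 6.5 9.4] M [ 1.38 -0.89 -0.  ] 9.9 31.09
60 [ 0.5161 -0.2218  0.1646] F [4.7 8.6 8.9] M [ 1.8  -1.18  0.06] 9.5 31.5
75 [ 0.5163 -0.2216  0.1646] F [6.4 9.1 8.9] M [ 2.11 -1.6   0.09] 9.8 31.91
88 [ 0.5166 -0.2216  0.1646] F [ 9.  11.7  7.9] M [ 2.3  -2.01  0.08] 9.6 32.28
95 [ 0.5167 -0.2216  0.1647] F [ 9.6 10.8  6.5] M [ 2.37 -2.13  0.09] 9.7 32.56
100 [ 0.5168 -0.2216  0.1646] F [ 9.3 11.8  5.9] M [ 2.4  -2.28  0.04] 9.9 32.81
104 [ 0.5169 -0.2217  0.1647] F [10.5 11.6  4.9] M [ 2.34 -2.46  0.15] 9.9 33.06
knob 0.92 [220.8 110.7] [ 0.4958 -0.1512  0.092 ]
knob 0.56 [315.4 212. ] [ 0.4968 -0.1518  0.092 ]
```

View pics/w7.png

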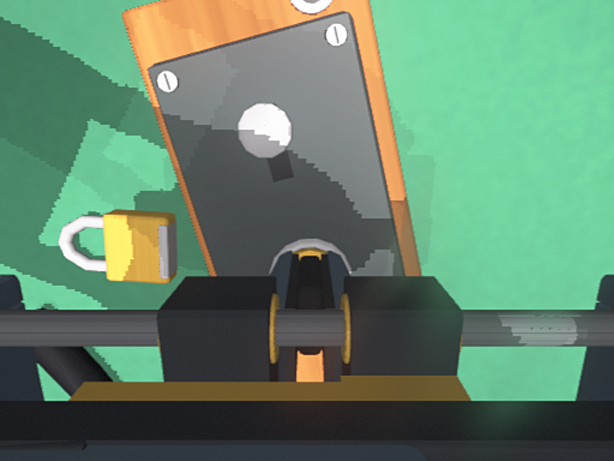

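The knob has moved about 12.6 mm by network estimate, where about 15 is expected. I relieve the side force and turn further, watching for the stop.

Run:
```python
from h import *
z=.1644; k=[.5168,-.2213]
for d in (104,108,112,116):
    env.move_l([*k,z],.03,ori=quat(np.radians(106-d))); env.wait(.15); s=st(d)
    p,s=snap("wrist"); o=look(p,s,dict(knob=.092,keyway=.079)); print(np.hypot(*(o["knob"]-[.4994,-.1633,.092])[:2]), env.read_state()["q"][5])
    if abs(s["torque"][2])>.6: break
```

```text
104 [ 0.5172 -0.2212  0.1647] F [3.5 0.9 6.6] M [ 0.22 -0.84  0.13] 9.7 33.66
knob 0.79 [223.8 107.9] [ 0.4974 -0.1494  0.092 ]
0.01401889586096443 -0.544508441567185
108 [ 0.5173 -0.2215  0.1646] F [ 6.  -0.1  5.9] M [-0.18 -1.13  0.19] 9.9 34.21
knob 0.6 [212.2 112.9] [ 0.4965 -0.1508  0.092 ]
0.01286785764763104 -0.4775520712741333
112 [ 0.5174 -0.2215  0.1647] F [ 5.7 -0.1  5.6] M [-0.09 -1.32  0.32] 9.6 34.76
knob 0.87 [201.8 114.5] [ 0.4962 -0.1498  0.092 ]
knob 0.61 [255.8 235.3] [ 0.5158 -0.2159  0.092 ]
0.013873173346053725 -0.40782945332649095
116 [ 0.5174 -0.2215  0.1646] F [ 6.  -0.4  4.4] M [-0.16 -1.36  0.55] 9.8 35.31
knob 0.72 [192.  120.8] [ 0.4958 -0.1507  0.092 ]
0.013106852466311965 -0.3381603564143905
```

Run:
```python
from h import *
env.move_l([.5168,-.2212,.1644],.03,ori=quat(np.radians(106-114))); st(114)
env.wait(1.); st("held")
p,s=snap("wrist"); save(p,"w8.png",f=1.2); look(p,s,dict(knob=.092))
p,s=snap("top"); save(p,"top1.png",(150,120,420,270),2.8)
look(p,s,dict(knob=.092,key=.081,round_key=.04,tee_key=.04,padlock=0))
```

```text
114 [ 0.5174 -0.2215  0.1647] F [ 6.  -0.9  4.7] M [-0.28 -1.36  0.5 ] 9.7 35.71
held [ 0.5174 -0.2215  0.1647] F [ 5.1 -1.4  4.5] M [-0.29 -1.3   0.47] 9.5 36.71
knob 0.77 [200.7 116.1] [ 0.4981 -0.1498  0.092 ]
knob 0.45 [317.8 213.2] [ 0.493  -0.1592  0.092 ]
key 0.27 [322.  206.5] [ 0.5146 -0.1743  0.081 ]
round_key 0.51 [208.2 200.2] [0.54   0.1893 0.04  ]
round_key 0.36 [190.  194.8] [0.558 0.249 0.04 ]
tee_key 0.62 [208.  198.3] [0.5462 0.19   0.04  ]
```

View pics/w8.png

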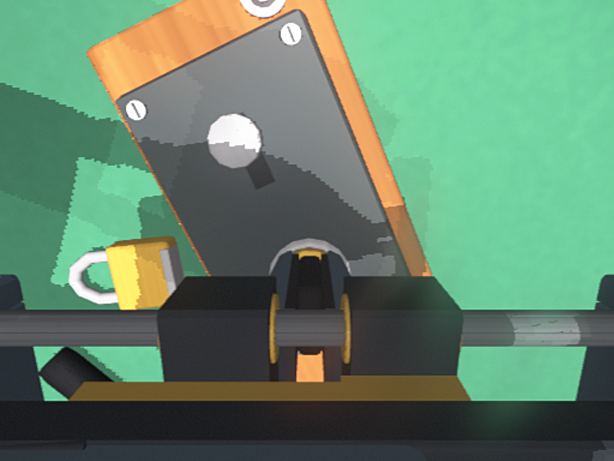

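View pics/top1.png

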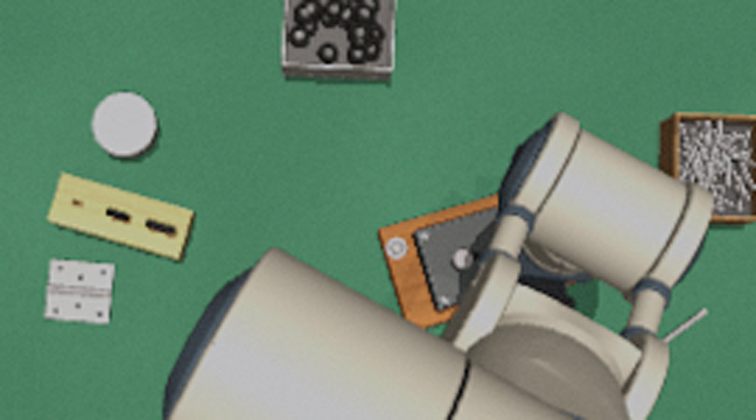

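In w8 the knob at (235,140) is at the far end of its slot and the key is gripped. The top crop shows the other two keys still in the block. Torque held at about 0.47 N m for 1 s, well above the 0.1 N m needed for turning, so the plug is at its stop.

Run:
```python
from h import *
st("final"); env.job_done()
```

```text
final [ 0.5174 -0.2215  0.1647] F [ 6.3 -1.8  4.8] M [-0.3  -1.32  0.45] 9.6 37.11
the job is handed in; nothing more can be done
```

I handed the job in at about 37 s, with the key home in the cylinder, turned a quarter turn clockwise and still gripped. The bolt is held back by the key alone.

- **Bolt check:** I drew the knob about 16 mm to its stop and let go. A wrist picture then showed it sprung back out.
- **Key:** I took the square-headed key from the +y slot and rocked it ±10° past both pairs of pins with a push of about 9 N or less. It stood on the keyway floor at a tool height of 0.1645 m, against 0.165 m expected.
- **Turn:** the hand turned to 116° and was then eased back to 114°. The torque rose to about 0.5 N m, well over the 0.1 N m turning needs, so I take the plug to be at its stop. It held at about 0.47 N m over a 1 s wait.

**Last checks:**
- **Knob travel:** by the camera the knob moved 13–14 mm rather than 15 mm. Its distance from the cylinder came out at about 75 mm, as expected for a drawn bolt. The last top-camera knob reading, with the arm partly in the way, disagreed and I set it aside.
- **Other things:** the other two keys are still in the block. Nothing else visible in the last pictures looked moved, though the arm hid part of the view.
- **Side force:** it reached about 15 N during the turn and I eased it to about 6 N.

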